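# Fit the red coils to the crossover boards

## Task

Stand each of the three red coils upright on the middle of the white round pad meant for its size: the small coil on the board with the smallest pad, the medium on the medium pad, the large on the largest. Set them down gently, without dropping or tipping them, and leave the black coils, the yellow capacitor and the white resistor block where they are.

Things in the scene. Friction and masses are not known exactly. Their poses are not given: they have to be found in the camera images.
- red_coil_small: small coil: an upright cylinder, copper winding between two red round end plates, 32 mm in diameter and 28 mm tall, loose, standing on the table. Origin at the centre of its underside, z up its axis. About 70 g; grip it anywhere across its diameter. The seven loose parts stand in a rough row along y, at least 29 mm apart, free on both x sides.
- red_coil_medium: medium coil: an upright cylinder, copper winding between two red round end plates, 46 mm in diameter and 32 mm tall, loose, standing on the table. Origin at the centre of its underside, z up its axis. About 140 g; grip it anywhere across its diameter. The seven loose parts stand in a rough row along y, at least 29 mm apart, free on both x sides.
- red_coil_large: large coil: an upright cylinder, copper winding between two red round end plates, 60 mm in diameter and 36 mm tall, loose, standing on the table. Origin at the centre of its underside, z up its axis. About 250 g; grip it anywhere across its diameter. The seven loose parts stand in a rough row along y, at least 29 mm apart, free on both x sides.
- board_small_pad: green board in a black carrier fixed to the table, with a flat white round pad 48 mm wide for the small red coil. Origin at table height under the pad centre; z up; board top and pad are 8 mm above it. Carrier spans x -50 to +110, y -75 to +75 mm; side rims at y +-75 are 12 mm high. Fitted parts (white, blue, yellow; up to 30 mm above the table) lie beyond x = +74 mm; the rest is flat and free.
- board_medium_pad: green board in a black carrier fixed to the table, with a flat white round pad 64 mm wide for the medium red coil. Origin at table height under the pad centre; z up; board top and pad are 8 mm above it. Carrier spans x -50 to +110, y -75 to +75 mm; side rims at y +-75 are 12 mm high. Fitted parts (white, blue, yellow; up to 30 mm above the table) lie beyond x = +74 mm; the rest is flat and free.
- board_large_pad: green board in a black carrier fixed to the table, with a flat white round pad 82 mm wide for the large red coil. Origin at table height under the pad centre; z up; board top and pad are 8 mm above it. Carrier spans x -50 to +110, y -75 to +75 mm; side rims at y +-75 are 12 mm high. Fitted parts (white, blue, yellow; up to 30 mm above the table) lie beyond x = +74 mm; the rest is flat and free.
- black_coil_small: coil with black end plates, 32 mm in diameter, 28 mm tall, loose; not wanted, leave in place. Origin at the centre of its underside.
- black_coil_large: coil with black end plates, 60 mm in diameter, 36 mm tall, loose; not wanted, leave in place. Origin at the centre of its underside.
- yellow_capacitor: yellow box-shaped capacitor, 40 (x) by 22 (y) by 32 mm tall, loose; leave in place. Origin at the centre of its underside.
- white_resistor: white ceramic resistor block, 44 (x) by 24 (y) by 26 mm tall, loose; leave in place. Origin at the centre of its underside.
Not all that is in view belongs to the job. Leave any purple or turquoise look-alike of the red_coil_small alone. Leave any green look-alike of the red_coil_large alone.

How it is judged:
By the outcome, as a careful person would: the job done as asked, in the order asked, and still so for the second after the job is handed in, with the robot touching nothing.
It also fails if it takes over 93 s, if anything falls off the work surface, if the arm or the gripper's body presses on something with over 40 N, if the wrist force passes 120 N, or if a joint passes its speed limit or range.

## Robot

A 6-joint arm with a two-finger parallel gripper is mounted at the origin on the work surface. World frame = base frame: x ahead of the robot, y to its left, z up, the work surface at z = 0. Lengths are in m, angles in rad, forces in N, time in s.
With the tool pointing down it reaches from about 0.3 to 0.875 m from the base axis. Payload 6.4 kg.
Tool frame: the origin (TCP) lies midway between the tips of the shut fingers; the grasp point (between the pads) lies 19 mm behind it; z points along the fingers, y is the line along which they close (so a half turn about z gives the same grasp; the last joint's range is limited). The gripper opens to 85 mm and grips with 20 to 120 N. Pads are 22 mm wide; open, the fingers measure 114 mm over their backs; the gripper's body (76 mm by 85 mm) begins 54 mm behind the grasp point. The pads swing forward as they close: fully open they stand 13 mm farther back than shut.
Start: joints at [0.989, 0.181, 1.607, -0, 1.354, -0.206], TCP at [0.211, 0.535, 0.231] pointing down, gripper open.
Joint ranges: [-2.99, 2.99], [-0.89, 2.07], [0.3, 2.58], [-1.14, 4.28], [0, 2.63], [-3.12, 3.12]. Speed limits (rad/s): [2.57, 2.57, 3.01, 3.14, 3.14, 3.14].

## Interface

Orientations are given as a unit quaternion [w, x, y, z].
In Python, from bench import status, camera, ctrl gives the robot as it stands. The module is installed in compiled form; this text tells all that it offers.
- The arm moves only by the shell command python3 -m handwheel 'ROWS'. ROWS is JSON, a list that holds one entry, the list of rows, each a list of 7 numbers: the opening, from -1 (shut) to 1 (fully open), then the shift along the tool's x, y, z in cm, then the turn, a rotation vector about the tool's x, y, z in degrees. A call has 1 to 10 rows; each row is the pose to reach, as a shift and turn from the pose commanded when the call began, along the tool's axes at that moment; what a row does not reach only later rows make up. A row lasts 1/8 s, in which the tool goes at most 62.5 mm and 10.7 degrees, less where a joint would pass 70% of its speed; a pose out of reach is approached as far as the arm can. A call with a gripper value outside its range is refused whole. The fingers move at their own pace and stop on an object; the grip force is fixed at half the most. Time passes only in rows, so rows that repeat a pose let the fingers close. It gives the time, the measured TCP pose, the force, the opening and the grip force at its end, in the units of the state.
- status.get_obs(): the state, without advancing time (a new reading comes with each control period).
- camera(name): name is "scene" or "top" or "wrist"; returns a dict with "frame" (420x560x3 uint8, blue, green, red), "depth" (420x560 float32, m along the optical axis (not along the pixel's ray), 0 where there is no reading), "fx", "fy", "cx", "cy" (pixels), "extrinsics" (4x4, takes a point from camera to world coordinates); the wrist camera has in their place "hand_eye" (4x4, takes a point from camera to tool coordinates, whose origin is the TCP and whose axes are the flange's). Camera axes: x right, y down, z forward; pixel columns grow to the right and rows downward; lengths in m; the calibration is good to about 2 mm. A picture is of the moment at which its call begins: read the wrist's pose just before it.
- ctrl.hand_in(): hands the job in; it is judged then, once.
The state is a dict: "time_s": time; "q": joint angles; "dq": joint speeds; "joint_efforts": joint torques, N m; "eef_pos": TCP position; "eef_rot": TCP orientation; "wrist_force": force on the tool from outside, world axes, zero at the start; "torque": the same for the moment, N m; "opening": opening from 0.0 (shut) to 1.0 (fully open); "grasp_force": force on a finger pad.
Only numpy, scipy, OpenCV 4.12 (cv2) and the standard library are available. Lean on these libraries where they do the work, as an engineer would, in place of code of your own. Each camera call takes 0.05 s, during which the arm holds its last target. There are 200 camera calls.

## Working session

There is one attempt and no reset: what is moved stays moved. The work goes in short steps, Python scripts to look and compute and a shell command to move; the robot and the scene stay as the last step left them, time stands still between calls to the robot, and variables do not carry over. Pictures are saved under pics/ and viewed, at most 14 in all, crops included, and the job is handed in when it is done.

```bash
mkdir -p pics; python3 - <<'E'
from bench import status,camera
import cv2,numpy as np,pickle
o=status.get_obs();print({k:np.round(v,3) for k,v in o.items()})
for n in("top","scene"):
    c=camera(n);cv2.imwrite(f"pics/{n}0.png",c["frame"]);pickle.dump(c,open(n+".pkl","wb"));print(n,c["fx"],np.round(c["extrinsics"],3))
E
```

```text
{'time_s': np.float64(0.0), 'q': array([ 0.989,  0.182,  1.608,  0.   ,  1.354, -0.206]), 'dq': array([ 0.001,  0.   ,  0.   ,  0.   ,  0.   , -0.001]), 'joint_efforts': array([ 1.0000e-03, -4.4488e+01, -3.5133e+01, -1.0000e-03,  9.0000e-03,
       -0.0000e+00]), 'eef_pos': array([0.211, 0.534, 0.23 ]), 'eef_rot': array([-0.   ,  0.187,  0.982, -0.001]), 'wrist_force': array([-0.365, -0.091,  0.087]), 'torque': array([-0.002,  0.017,  0.035]), 'grasp_force': np.float64(0.0), 'opening': np.float64(0.999)}
top 442.73717793214104 [[ 0.003 -0.981  0.196  0.294]
 [-1.     0.001  0.018 -0.013]
 [-0.017 -0.196 -0.98   0.987]
 [ 0.     0.     0.     1.   ]]
scene 497.3006672599708 [[-0.869  0.272 -0.413  0.873]
 [ 0.494  0.448 -0.745  0.704]
 [-0.018 -0.852 -0.524  0.545]
 [ 0.     0.     0.     1.   ]]
```

View pics/top0.png

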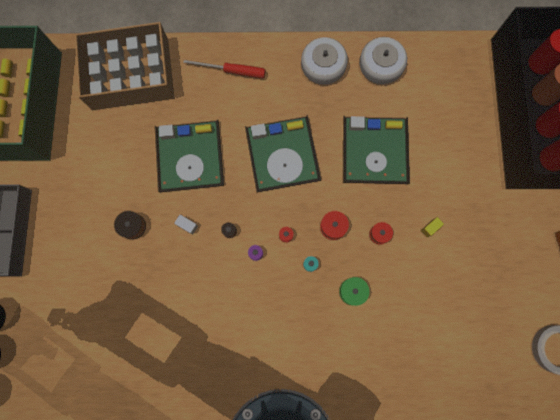

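View pics/scene0.png

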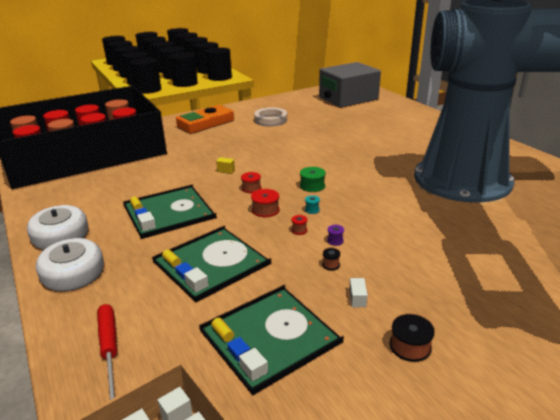

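The top view shows three red coils: small at (286,234), large at (335,225) and medium at (382,233). The look-alikes are purple (256,253), turquoise (312,264), green (355,291), black small (229,230) and black large (130,225). Red coils also sit in the black bin at top right. The pads are at (190,167), (285,166) and (376,162), and look like medium, large and small. Next I'll measure them.

```bash
cat > h.py <<'E'
import numpy as np,cv2
def ray(c,uv,z,T):
    uv=np.atleast_2d(uv).astype(float)
    d=np.c_[(uv[:,0]-c["cx"])/c["fx"],(uv[:,1]-c["cy"])/c["fy"],np.ones(len(uv))]@T[:3,:3].T
    return T[:3,3]+d*((z-T[2,3])/d[:,2])[:,None]
def blobs(c,mask,z,T,lo=60,hi=1e9):
    out=[]
    for k in cv2.findContours(mask.astype(np.uint8),cv2.RETR_EXTERNAL,cv2.CHAIN_APPROX_NONE)[0]:
        if lo<cv2.contourArea(k)<hi:
            P=ray(c,k[:,0,:],z,T)[:,:2].astype(np.float32)
            (x,y),(a,b),t=cv2.fitEllipse(P*1000)
            out.append((np.round(k[:,0].mean(0)),np.round([x,y,a,b,t],1)))
    return out
def red(f):
    h=cv2.cvtColor(f,cv2.COLOR_BGR2HSV);return ((h[...,0]<6)|(h[...,0]>174))&(h[...,1]>190)&(h[...,2]>90)
def white(f):
    h=cv2.cvtColor(f,cv2.COLOR_BGR2HSV);return (h[...,1]<70)&(h[...,2]>130)
E
python3 - <<'E'
from h import *;import pickle
c=pickle.load(open("top.pkl","rb"));T=c["extrinsics"];f=c["frame"]
roi=np.zeros(f.shape[:2],bool);roi[100:300,110:450]=1
for b in blobs(c,red(f)&roi,.032,T):print("red",*b)
for b in blobs(c,white(f)&roi,.008,T):print("pad",*b)
h=cv2.cvtColor(f,cv2.COLOR_BGR2HSV)
g=(h[...,0]>40)&(h[...,0]<90)&(h[...,1]>80)&roi;g[205:]=0
for k in cv2.findContours(g.astype(np.uint8),0,1)[0]:
    if cv2.contourArea(k)>800:
        q=ray(c,k[:,0],.008,T)[:,:2].astype(np.float32)*1000;print("board",cv2.minAreaRect(q))
d=c["depth"]
for u,v in[(286,234),(335,225),(382,233)]:
    z=np.median(d[v-3:v+4,u-3:u+4]);P=T@[*(z*np.array([(u-c["cx"])/c["fx"],(v-c["cy"])/c["fy"],1])),1];print(P.round(3))
cv2.imwrite("pics/crop1.png",cv2.resize(f[100:310,110:450],(800,494),interpolation=2))
w=__import__("bench").camera("wrist");print(w["fx"],w["hand_eye"].round(3))
E
```

```text
pad [184. 223.] [468.9 219.8  25.5  51.1 149. ]
pad [189. 167.] [600.4 214.2  60.6  61.  177.2]
pad [376. 161.] [ 613.4 -216.3   44.8   45.1  172.5]
pad [284. 165.] [605.5  -5.8  78.4  79.1 143.1]
pad [165. 130.] [692.1 274.8  27.9  35.5   5.9]
pad [258. 129.] [693.   56.1  27.7  35.5   8.2]
pad [357. 121.] [ 712.3 -176.4   29.    33.4  177.4]
[ 0.441 -0.01   0.029  1.   ]
[ 0.46  -0.116  0.037  1.   ]
[ 0.443 -0.218  0.033  1.   ]
322.05235815496155 [[-0.001 -0.959 -0.283  0.072]
 [ 1.    -0.001  0.001  0.001]
 [-0.001 -0.283  0.959 -0.143]
 [ 0.     0.     0.     1.   ]]
```

View pics/crop1.png

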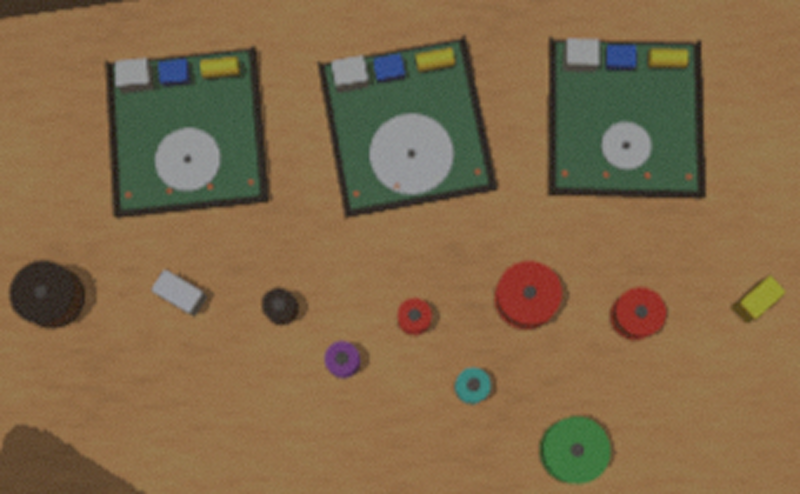

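The picture confirms it: the medium pad is on the left, the large in the middle, the small on the right. Coils from depth: small (.441,-.010), large (.460,-.116), medium (.443,-.218), with heights that match. I'll grip along world x.

```bash
cat >> h.py <<'E'
from scipy.spatial.transform import Rotation as Ro
from bench import status,camera
RT=np.array([[0,1,0],[1,0,0],[0,0,-1.]])   # tool y = world x, tool x = world y, down
def pose():
    o=status.get_obs();q=o["eef_rot"];return np.array(o["eef_pos"]),Ro.from_quat([q[1],q[2],q[3],q[0]]).as_matrix(),o
def go(t):
    p,R,o=pose();print("to",t,"cm",(R.T@(np.array(t)-p)*100).round(2),"deg",np.degrees(Ro.from_matrix(R.T@RT).as_rotvec()).round(2))
def look(kind,z,lo=150,save=None):
    p,R,o=pose();c=camera("wrist");T=np.eye(4);T[:3,:3]=R;T[:3,3]=p;T=T@c["hand_eye"]
    if save:cv2.imwrite(save,c["frame"])
    print("tcp",p.round(4),"t",round(float(o["time_s"]),2))
    for b in blobs(c,kind(c["frame"]),z,T,lo):print(*b)
def red(f):
    h=cv2.cvtColor(f,cv2.COLOR_BGR2HSV);m=((h[...,0]<6)|(h[...,0]>174))&(h[...,1]>150)&(h[...,2]>50)
    return cv2.morphologyEx(m.astype(np.uint8),cv2.MORPH_CLOSE,np.ones((5,5)))
E
python3 - <<'E'
from h import *
go([.441,-.010,.17])
import pickle
c=pickle.load(open("top.pkl","rb"));m=red(c["frame"]);m[:200]=0
for z in(.028,.032,.036):print(z,*blobs(c,m,z,c["extrinsics"]))
E
```

```text
to [0.441, -0.01, 0.17] cm [-41.4 -42.2   6.1] deg [-8.000e-02  3.000e-02  6.847e+01]
0.028 (array([286., 234.]), array([441.1,  -9.2,  28.5,  31.8,  87.6])) (array([381., 233.]), array([ 444. , -217.6,   42.8,   47.8,   33.4])) (array([334., 225.]), array([ 461.9, -115.5,   57. ,   61.9,   50.1]))
0.032 (array([286., 234.]), array([440.5,  -9.2,  28.4,  31.6,  87.6])) (array([381., 233.]), array([ 443.4, -216.8,   42.6,   47.6,   33.4])) (array([334., 225.]), array([ 461.2, -115.1,   56.7,   61.7,   50.1]))
0.036 (array([286., 234.]), array([439.9,  -9.3,  28.3,  31.5,  87.6])) (array([381., 233.]), array([ 442.7, -215.9,   42.4,   47.4,   33.4])) (array([334., 225.]), array([ 460.5, -114.7,   56.5,   61.4,   50.1]))
```

```bash
python3 -m handwheel '[[[1,-41.4,-42.2,6.1,0,0,68.5],[1,-41.4,-42.2,6.1,0,0,68.5],[1,-41.4,-42.2,6.1,0,0,68.5],[1,-41.4,-42.2,6.1,0,0,68.5],[1,-41.4,-42.2,6.1,0,0,68.5],[1,-41.4,-42.2,6.1,0,0,68.5],[1,-41.4,-42.2,6.1,0,0,68.5],[1,-41.4,-42.2,6.1,0,0,68.5],[1,-41.4,-42.2,6.1,0,0,68.5],[1,-41.4,-42.2,6.1,0,0,68.5]]]'; python3 - <<'E'
from h import *
go([.441,-.010,.17]);look(red,.028,save="pics/w1.png");print(pose()[2]["q"].round(2))
E
```

```text
time_s: 1.4
eef_pos: [0.4418, -0.0125, 0.17]
eef_rot: [0.0, 0.708, 0.706, -0.0]
wrist_force: [-0.5, -0.2, -0.3]
opening: 0.998
grasp_force: 0.0
to [0.441, -0.01, 0.17] cm [ 0.25 -0.09  0.  ] deg [ 0.    0.02 -0.2 ]
tcp [ 0.4418 -0.0125  0.17  ] t 1.4
[299. 296.] [ 463.6 -113.5   59.7   77.6    6. ]
[280. 195.] [ 4.442e+02 -8.300e+00  3.050e+01  3.480e+01  4.000e-01]
[-0.3  -0.05  1.99 -0.    1.21 -0.3 ]
```

View pics/w1.png

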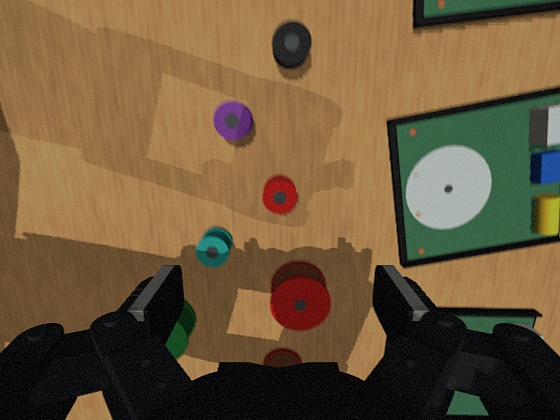

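Small coil at image (280,195) is clear of the purple (232,121) and turquoise (213,248) look-alikes. Descending on it now.

```bash
python3 -m handwheel '[[[0.4,0.35,0.1,6,0,0,0],[0.4,0.35,0.1,12,0,0,0],[0.4,0.35,0.1,15,0,0,0],[0.4,0.35,0.1,16.8,0,0,0],[0.4,0.35,0.1,16.8,0,0,0],[0.4,0.35,0.1,16.8,0,0,0],[-1,0.35,0.1,16.8,0,0,0],[-1,0.35,0.1,16.8,0,0,0],[-1,0.35,0.1,16.8,0,0,0],[-1,0.35,0.1,16.8,0,0,0]]]'; python3 -m handwheel '[[[-1,0,0,0,0,0,0],[-1,0,0,0,0,0,0],[-1,0,0,-2,0,0,0],[-1,0,0,-7,0,0,0],[-1,0,0,-7,0,0,0]]]'; python3 - <<'E'
from h import *
go([.6134,-.2163,.075])
E
```

```text
time_s: 2.7
eef_pos: [0.4432, -0.0063, 0.0035]
eef_rot: [0.001, 0.707, 0.707, 0.0]
wrist_force: [-0.9, 0.4, 6.9]
opening: 0.351
grasp_force: 58.9
time_s: 3.32
eef_pos: [0.4456, -0.007, 0.0762]
eef_rot: [0.004, 0.707, 0.707, 0.002]
wrist_force: [0.6, -0.2, -0.2]
opening: 0.349
grasp_force: 59.5
to [0.6134, -0.2163, 0.075] cm [-20.92  16.78   0.32] deg [ 0.49  0.14 -0.02]
```

```bash
python3 -m handwheel '[[[-1,-20.7,17.0,-4,0,0,0],[-1,-20.7,17.0,-4,0,0,0],[-1,-20.7,17.0,-4,0,0,0],[-1,-20.7,17.0,-4,0,0,0],[-1,-20.7,17.0,-4,0,0,0],[-1,-20.7,17.0,-4,0,0,0],[-1,-20.7,17.0,-4,0,0,0]]]'; python3 - <<'E'
from h import *
look(white,.008,save="pics/w2.png");look(red,.13,300);go([.6134,-.214,.0115])
E
```

```text
time_s: 4.2
eef_pos: [0.6109, -0.212, 0.111]
eef_rot: [-0.001, 0.707, 0.707, -0.0]
wrist_force: [0.0, 1.5, -1.8]
opening: 0.349
grasp_force: 59.6
tcp [ 0.6109 -0.212   0.111 ] t 4.2
[553. 264.] [ 841.  -259.9   13.8   80.5   13.3]
[281. 216.] [ 613.6 -213.9   42.6   49.6   99. ]
[409. 166.] [ 711.9 -176.1   32.2   40.7  179.1]
tcp [ 0.611  -0.2118  0.1113] t 4.25
[278. 291.] [ 6.116e+02 -2.126e+02  3.180e+01  4.560e+01  2.000e-01]
[ 62. 223.] [ 523.9 -181.2   25.    37.4  115.8]
[55. 77.] [ 531.9 -126.4   33.6   43.    80.8]
to [0.6134, -0.214, 0.0115] cm [-0.23  0.24 10.01] deg [-0.09 -0.06  0.02]
```

View pics/w2.png

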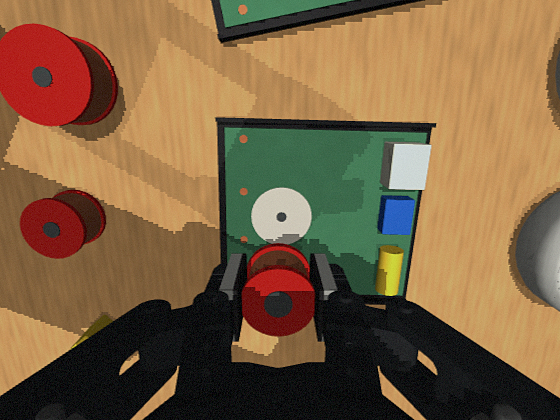

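The held coil's hub is at (279,304) and the pad's centre dot at (281,217). I'll cast both.

```bash
cat >> h.py <<'E'
def px(c_uv,z):
    p,R,o=pose();c=camera("wrist");T=np.eye(4);T[:3,:3]=R;T[:3,3]=p;T=T@c["hand_eye"]
    for uv,zz in zip(c_uv,z):print(uv,ray(c,uv,zz,T)[0].round(4),"tcp",p.round(4))
E
python3 - <<'E'
from h import *
px([(281,217),(279,304)],[.008,.1355])
E
```

```text
(281, 217) [ 0.6143 -0.2162  0.008 ] tcp [ 0.6111 -0.2118  0.1116]
(279, 304) [ 0.6122 -0.2148  0.1355] tcp [ 0.6111 -0.2118  0.1116]
```

```bash
python3 -m handwheel '[[[-1,-0.13,0.2,5,0,0,0],[-1,-0.13,0.2,8,0,0,0],[-1,-0.13,0.2,9.3,0,0,0],[-1,-0.13,0.2,9.7,0,0,0],[-1,-0.13,0.2,9.8,0,0,0],[-1,-0.13,0.2,9.8,0,0,0],[-1,-0.13,0.2,9.8,0,0,0]]]';python3 -m handwheel '[[[-1,0,0,0.1,0,0,0],[-1,0,0,0.1,0,0,0],[-1,0,0,0.1,0,0,0]]]'
```

```text
time_s: 5.22
eef_pos: [0.6148, -0.2148, 0.0153]
eef_rot: [0.001, 0.707, 0.707, 0.0]
wrist_force: [-0.2, 0.2, -0.1]
opening: 0.352
grasp_force: 59.6
time_s: 5.6
eef_pos: [0.6141, -0.2145, 0.0133]
eef_rot: [-0.0, 0.707, 0.707, -0.0]
wrist_force: [0.3, -0.1, -0.0]
opening: 0.351
grasp_force: 59.6
```

```bash
python3 -m handwheel '[[[-1,0.13,-0.1,0.1,0,0,0],[-1,0.13,-0.1,0.1,0,0,0],[-1,0.13,-0.1,0.1,0,0,0]]]';python3 -m handwheel '[[[-1,0,0,0.1,0,0,0],[-1,0,0,0.1,0,0,0]]]';
```

```text
time_s: 5.98
eef_pos: [0.6131, -0.2131, 0.0122]
eef_rot: [-0.0, 0.707, 0.707, -0.0]
wrist_force: [0.2, -0.5, -0.9]
opening: 0.35
grasp_force: 59.6
time_s: 6.22
eef_pos: [0.6133, -0.2133, 0.0116]
eef_rot: [0.0, 0.707, 0.707, 0.0]
wrist_force: [-1.3, 0.5, 1.8]
opening: 0.353
grasp_force: 59.9
```

```bash
python3 -m handwheel '[[[-1,0,0,0.07,0,0,0],[-1,0,0,0.07,0,0,0],[-0.25,0,0,0.07,0,0,0],[-0.2,0,0,0.07,0,0,0],[0,0,0,0.07,0,0,0],[0.2,0,0,0.07,0,0,0],[0.2,0,0,-2,0,0,0],[0.4,0,0,-8,0,0,0],[0.4,0,0,-12,0,0,0],[0.4,0,0,-12,0,0,0]]]'; python3 - <<'E'
from h import *
look(red,.036,save="pics/w3.png")
go([.443,-.2168,.15])
E
```

```text
time_s: 7.48
eef_pos: [0.6163, -0.2149, 0.1381]
eef_rot: [0.005, 0.707, 0.707, 0.001]
wrist_force: [-0.8, -0.4, 0.4]
opening: 0.703
grasp_force: 0.0
tcp [ 0.6163 -0.2149  0.1381] t 7.47
[273. 209.] [ 614.  -213.    30.4   37.1  179.2]
[ 73. 209.] [ 456.6 -213.2   44.2   63.9  114.6]
[67. 76.] [ 470.3 -116.1   58.6   75.9   80.1]
to [0.443, -0.2168, 0.15] cm [ -0.29 -17.17  -1.58] deg [ 0.29  0.17 -0.03]
```

View pics/w3.png

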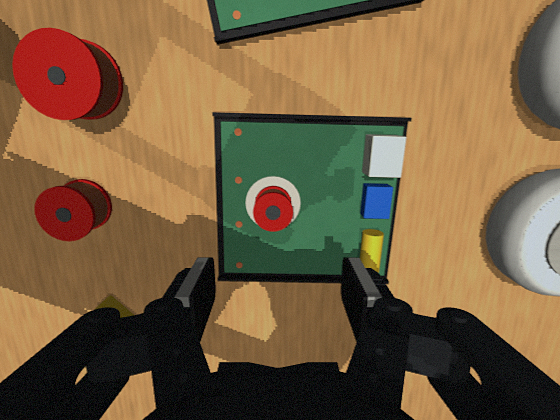

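The small coil stands on its pad at (273,209). Next is the medium coil.

```bash
python3 -m handwheel '[[[0.8,-0.35,-17,-2,0,0,0],[0.8,-0.35,-17,-2,0,0,0],[0.8,-0.35,-17,-2,0,0,0],[0.8,-0.35,-17,-2,0,0,0],[0.8,-0.35,-17,-2,0,0,0],[0.8,-0.35,-17,-2,0,0,0]]]'; python3 - <<'E'
from h import *
look(red,.032)
go([.443,-.2168,.15])
E
```

```text
time_s: 8.28
eef_pos: [0.4439, -0.2167, 0.1511]
eef_rot: [-0.0, 0.707, 0.707, 0.0]
wrist_force: [-0.0, -0.0, 0.5]
opening: 0.898
grasp_force: 0.0
tcp [ 0.4439 -0.2167  0.1511] t 8.28
[474. 203.] [ 610.2 -214.2   31.7   49.2   66.2]
[280. 205.] [ 446.1 -215.9   44.6   50.5    0.7]
[303.  75.] [ 463.7 -114.8   59.7   60.3  162.2]
to [0.443, -0.2168, 0.15] cm [-0.02 -0.09  0.1 ] deg [-0.01 -0.02  0.01]
```

```bash
python3 -m handwheel '[[[0.8,0,0.05,6,0,0,0],[0.8,0,0.05,11,0,0,0],[0.8,0,0.05,14,0,0,0],[0.8,0,0.05,14.8,0,0,0],[0.8,0,0.05,14.8,0,0,0],[0.8,0,0.05,14.8,0,0,0],[-1,0,0.05,14.8,0,0,0],[-1,0,0.05,14.8,0,0,0],[-1,0,0.05,14.8,0,0,0],[-1,0,0.05,14.8,0,0,0]]]'; python3 -m handwheel '[[[-1,0,0,0,0,0,0],[-1,0,0,0,0,0,0]]]';python3 -m handwheel '[[[-1,0,0,-2,0,0,0],[-1,0,0,-7,0,0,0],[-1,0,0,-11,0,0,0],[-1,0,0,-11,0,0,0],[-1,0,0,-11,0,0,0],[-1,0,0,-11,0,0,0]]]'; python3 - <<'E'
from h import *
go([.6004,.2142,.115])
E
```

```text
time_s: 9.57
eef_pos: [0.4445, -0.2172, 0.0047]
eef_rot: [0.001, 0.707, 0.707, 0.0]
wrist_force: [-0.5, 0.8, 8.0]
opening: 0.52
grasp_force: 60.6
time_s: 9.82
eef_pos: [0.4445, -0.2172, 0.0047]
eef_rot: [0.001, 0.707, 0.707, 0.0]
wrist_force: [-1.0, 1.5, 6.1]
opening: 0.523
grasp_force: 60.6
time_s: 10.58
eef_pos: [0.4426, -0.2158, 0.1117]
eef_rot: [-0.002, 0.707, 0.707, -0.0]
wrist_force: [-0.8, 0.2, -1.1]
opening: 0.52
grasp_force: 61.6
to [0.6004, 0.2142, 0.115] cm [43.01 15.75 -0.28] deg [-0.14 -0.12 -0.04]
```

```bash
python3 -m handwheel '[[[-1,43.1,15.6,-1,0,0,0],[-1,43.1,15.6,-1,0,0,0],[-1,43.1,15.6,-1,0,0,0],[-1,43.1,15.6,-1,0,0,0],[-1,43.1,15.6,-1,0,0,0],[-1,43.1,15.6,-1,0,0,0],[-1,43.1,15.6,-1,0,0,0],[-1,43.1,15.6,-1,0,0,0],[-1,43.1,15.6,-1,0,0,0],[-1,43.1,15.6,-1,0,0,0]]]'; python3 -m handwheel '[[[-1,0,0,0,0,0,0],[-1,0,0,0,0,0,0]]]';python3 - <<'E'
from h import *
look(white,.008,save="pics/w4.png")
E
```

```text
time_s: 11.82
eef_pos: [0.599, 0.2129, 0.1221]
eef_rot: [-0.0, 0.708, 0.707, -0.001]
wrist_force: [-0.8, 0.3, -1.4]
opening: 0.52
grasp_force: 61.7
time_s: 12.08
eef_pos: [0.5999, 0.2131, 0.1234]
eef_rot: [0.0, 0.708, 0.706, -0.0]
wrist_force: [0.4, -0.1, 0.8]
opening: 0.519
grasp_force: 61.7
tcp [0.5999 0.2131 0.1234] t 12.07
[105. 211.] [456.9 210.1  28.   56.2 149.5]
[278. 202.] [600.5 218.4  52.6  66.9  94.7]
[393. 141.] [691.  266.5  31.7  40.4   6.8]
```

View pics/w4.png

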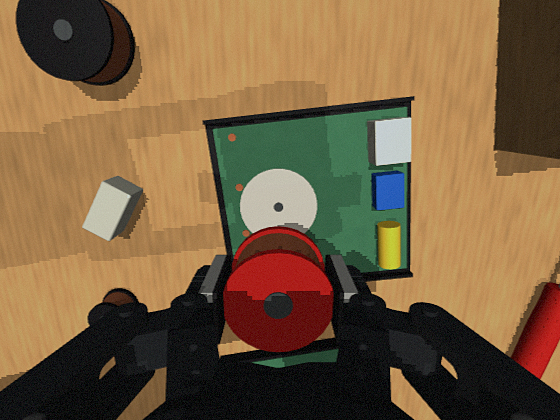

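```bash
python3 - <<'E'
from h import *
px([(278,207),(278,306)],[.008,.1507])
E
```

```text
(278, 207) [0.6009 0.2137 0.008 ] tcp [0.6    0.2133 0.1235]
(278, 306) [0.6005 0.2115 0.1507] tcp [0.6    0.2133 0.1235]
```

```bash
python3 -m handwheel '[[[-1,0.2,0.03,5,0,0,0],[-1,0.2,0.03,9,0,0,0],[-1,0.2,0.03,10.3,0,0,0],[-1,0.2,0.03,10.7,0,0,0],[-1,0.2,0.03,10.8,0,0,0],[-1,0.2,0.03,10.8,0,0,0],[-1,0.2,0.03,10.8,0,0,0],[-1,0.2,0.03,10.8,0,0,0]]]';python3 -m handwheel '[[[-1,0,0,0.1,0,0,0],[-1,0,0,0.1,0,0,0],[-1,0,0,0.1,0,0,0]]]'
```

```text
time_s: 13.18
eef_pos: [0.6005, 0.2164, 0.0159]
eef_rot: [0.0, 0.707, 0.707, 0.0]
wrist_force: [0.1, -0.1, -1.2]
opening: 0.526
grasp_force: 61.7
time_s: 13.55
eef_pos: [0.6001, 0.2163, 0.0142]
eef_rot: [-0.0, 0.707, 0.707, -0.0]
wrist_force: [0.1, 0.3, -1.1]
opening: 0.516
grasp_force: 61.7
```

```bash
python3 -m handwheel '[[[-1,-0.05,0,0.1,0,0,0],[-1,-0.05,0,0.1,0,0,0],[-1,-0.05,0,0.1,0,0,0]]]';python3 -m handwheel '[[[-1,0,0,0.07,0,0,0],[-1,0,0,0.07,0,0,0],[-1,0,0,0.07,0,0,0]]]'
```

```text
time_s: 13.92
eef_pos: [0.6002, 0.2158, 0.0133]
eef_rot: [0.0, 0.707, 0.707, -0.0]
wrist_force: [0.1, 1.0, -1.2]
opening: 0.52
grasp_force: 61.7
time_s: 14.3
eef_pos: [0.6003, 0.2158, 0.0128]
eef_rot: [0.0, 0.707, 0.707, 0.0]
wrist_force: [-0.5, 0.4, 0.3]
opening: 0.516
grasp_force: 62.1
```

```bash
python3 -m handwheel '[[[-1,0,0,0.06,0,0,0],[-1,0,0,0.06,0,0,0],[0.1,0,0,0.06,0,0,0],[0.15,0,0,0.06,0,0,0],[0.35,0,0,0.06,0,0,0],[0.6,0,0,0.06,0,0,0],[0.6,0,0,-2,0,0,0],[0.7,0,0,-8,0,0,0],[0.8,0,0,-13,0,0,0],[0.8,0,0,-13,0,0,0]]]'; python3 - <<'E'
from h import *
look(red,.040,save="pics/w5.png")
go([.461,-.115,.15])
E
```

```text
time_s: 15.55
eef_pos: [0.6042, 0.2166, 0.1503]
eef_rot: [0.004, 0.707, 0.707, 0.005]
wrist_force: [0.6, -0.2, -0.1]
opening: 0.899
grasp_force: 0.0
tcp [0.6042 0.2166 0.1503] t 15.55
[519. 300.] [822.7 128.9  32.1  62.5 177. ]
[271. 208.] [600.9 217.2  44.   50.6 178.2]
to [0.461, -0.115, 0.15] cm [-33.13 -14.11  -0.44] deg [ 0.39 -0.06 -0.02]
```

View pics/w5.png

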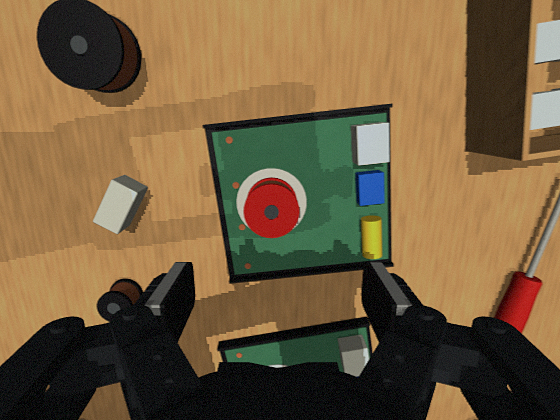

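The medium coil stands on its pad at (271,208). Last is the large coil.

```bash
python3 -m handwheel '[[[1,-33.1,-13.9,-1.5,0,0,0],[1,-33.1,-13.9,-1.5,0,0,0],[1,-33.1,-13.9,-1.5,0,0,0],[1,-33.1,-13.9,-1.5,0,0,0],[1,-33.1,-13.9,-1.5,0,0,0],[1,-33.1,-13.9,-1.5,0,0,0],[1,-33.1,-13.9,-1.5,0,0,0],[1,-33.1,-13.9,-1.5,0,0,0],[1,-33.1,-13.9,-1.5,0,0,0]]]'; python3 - <<'E'
from h import *
look(red,.036)
go([.4615,-.115,.004])
E
```

```text
time_s: 16.73
eef_pos: [0.461, -0.1139, 0.1571]
eef_rot: [-0.001, 0.707, 0.707, -0.0]
wrist_force: [0.2, 0.4, 0.4]
opening: 0.999
grasp_force: 0.0
tcp [ 0.461  -0.1139  0.1571] t 16.73
[439. 295.] [ 612.1 -202.1   14.5   46.2   48.2]
[280. 203.] [ 463.3 -112.9   58.1   63.9    0.7]
to [0.4615, -0.115, 0.004] cm [-0.12  0.05 15.32] deg [-0.04 -0.03  0.08]
```

```bash
python3 -m handwheel '[[[1,-0.05,0.1,6,0,0,0],[1,-0.05,0.1,11,0,0,0],[1,-0.05,0.1,14,0,0,0],[1,-0.05,0.1,15.3,0,0,0],[1,-0.05,0.1,15.3,0,0,0],[1,-0.05,0.1,15.3,0,0,0],[-1,-0.05,0.1,15.3,0,0,0],[-1,-0.05,0.1,15.3,0,0,0],[-1,-0.05,0.1,15.3,0,0,0],[-1,-0.05,0.1,15.3,0,0,0]]]'; python3 -m handwheel '[[[-1,0,0,0,0,0,0],[-1,0,0,0,0,0,0]]]';python3 -m handwheel '[[[-1,0,0,-2,0,0,0],[-1,0,0,-7,0,0,0],[-1,0,0,-12,0,0,0],[-1,0,0,-12,0,0,0],[-1,0,0,-12,0,0,0],[-1,0,0,-12,0,0,0]]]'; python3 - <<'E'
from h import *
go([.6055,-.0058,.125])
E
```

```text
time_s: 18.02
eef_pos: [0.4629, -0.1161, 0.006]
eef_rot: [0.001, 0.707, 0.707, 0.0]
wrist_force: [-1.8, 1.7, 8.3]
opening: 0.686
grasp_force: 63.3
time_s: 18.27
eef_pos: [0.4629, -0.1161, 0.006]
eef_rot: [0.001, 0.707, 0.707, 0.0]
wrist_force: [-1.8, 0.5, 8.1]
opening: 0.684
grasp_force: 63.3
time_s: 19.02
eef_pos: [0.4606, -0.1149, 0.1228]
eef_rot: [-0.002, 0.707, 0.707, -0.001]
wrist_force: [-0.5, 0.1, -1.9]
opening: 0.685
grasp_force: 65.9
to [0.6055, -0.0058, 0.125] cm [10.92 14.48 -0.25] deg [-0.18 -0.1  -0.04]
```

```bash
python3 -m handwheel '[[[-1,11,14.3,-1,0,0,0],[-1,11,14.3,-1,0,0,0],[-1,11,14.3,-1,0,0,0],[-1,11,14.3,-1,0,0,0],[-1,11,14.3,-1,0,0,0],[-1,11,14.3,-1,0,0,0],[-1,11,14.3,-1,0,0,0]]]';python3 - <<'E'
from h import *
look(white,.008,save="pics/w6.png")
E
```

```text
time_s: 19.9
eef_pos: [0.6044, -0.0065, 0.1345]
eef_rot: [-0.0, 0.708, 0.706, -0.0]
wrist_force: [-0.0, -0.5, -1.2]
opening: 0.684
grasp_force: 66.0
tcp [ 0.6044 -0.0065  0.1345] t 19.9
[544. 318.] [ 856.9 -122.1   43.4  127.7   13.2]
[279. 192.] [606.3   5.3  57.5  88.8  88.8]
[384. 132.] [691.2  53.8  31.7  40.4  11.4]
```

View pics/w6.png

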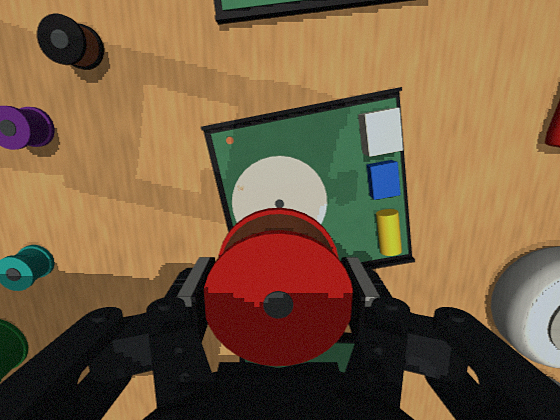

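Pad dot is at (279,204), coil hub at (278,305), coil top at z = .1345-.006+.036 = .1645.

```bash
python3 - <<'E'
from h import *
px([(279,204),(278,305)],[.008,.1645])
E
```

```text
(279, 204) [ 0.6063 -0.0064  0.008 ] tcp [ 0.6046 -0.0064  0.1347]
(278, 305) [ 0.6052 -0.0061  0.1645] tcp [ 0.6046 -0.0064  0.1347]
```

```bash
python3 -m handwheel '[[[-1,0,0,6,0,0,0],[-1,0,0,10,0,0,0],[-1,0,0,11.3,0,0,0],[-1,0,0,11.7,0,0,0],[-1,0,0,11.8,0,0,0],[-1,0,0,11.8,0,0,0],[-1,0,0,11.8,0,0,0],[-1,0,0,11.8,0,0,0]]]';python3 -m handwheel '[[[-1,0,0,0.1,0,0,0],[-1,0,0,0.1,0,0,0],[-1,0,0,0.1,0,0,0]]]'
```

```text
time_s: 21.0
eef_pos: [0.6054, -0.0057, 0.0172]
eef_rot: [0.0, 0.707, 0.707, 0.0]
wrist_force: [-0.0, -0.4, -1.8]
opening: 0.683
grasp_force: 66.1
time_s: 21.38
eef_pos: [0.605, -0.0057, 0.0155]
eef_rot: [-0.0, 0.707, 0.707, -0.0]
wrist_force: [-0.6, -1.0, -2.6]
opening: 0.677
grasp_force: 66.1
```

```bash
python3 -m handwheel '[[[-1,-0.03,0.04,0.1,0,0,0],[-1,-0.03,0.04,0.1,0,0,0],[-1,-0.03,0.04,0.1,0,0,0]]]';python3 -m handwheel '[[[-1,0,0,0.07,0,0,0],[-1,0,0,0.07,0,0,0],[-1,0,0,0.07,0,0,0]]]'
```

```text
time_s: 21.75
eef_pos: [0.6055, -0.006, 0.0146]
eef_rot: [-0.0, 0.707, 0.707, -0.0]
wrist_force: [-0.4, -0.1, -1.8]
opening: 0.681
grasp_force: 66.1
time_s: 22.12
eef_pos: [0.6056, -0.006, 0.0142]
eef_rot: [0.0, 0.707, 0.707, 0.0]
wrist_force: [-0.9, 0.3, 2.1]
opening: 0.682
grasp_force: 66.6
```

```bash
python3 -m handwheel '[[[-1,0,0,0.04,0,0,0],[0.4,0,0,0.04,0,0,0],[0.5,0,0,0.04,0,0,0],[0.7,0,0,0.04,0,0,0],[1,0,0,0.04,0,0,0],[1,0,0,0.04,0,0,0],[1,0,0,-2,0,0,0],[1,0,0,-8,0,0,0],[1,0,0,-14,0,0,0],[1,0,0,-18,0,0,0]]]'; python3 -m handwheel '[[[1,0,-25,-5,0,0,0],[1,0,-25,-5,0,0,0],[1,0,-25,-5,0,0,0],[1,0,-25,-5,0,0,0],[1,0,-25,-5,0,0,0],[1,0,-25,-5,0,0,0],[1,0,-25,-5,0,0,0]]]'; python3 - <<'E'
from h import *
c=camera("top");f=c["frame"];T=c["extrinsics"];m=red(f);m[:100]=0;m[:,:110]=0;m[:,450:]=0
for b in blobs(c,m,.040,T):print(*b)
cv2.imwrite("pics/top1.png",cv2.resize(f[100:310,110:450],(800,494),interpolation=2))
E
```

```text
time_s: 23.38
eef_pos: [0.6068, -0.0062, 0.1992]
eef_rot: [0.002, 0.707, 0.707, 0.002]
wrist_force: [0.2, -0.3, -0.7]
opening: 1.0
grasp_force: 0.0
time_s: 24.25
eef_pos: [0.3563, -0.006, 0.2441]
eef_rot: [-0.0, 0.707, 0.707, 0.0]
wrist_force: [-0.2, -0.5, -0.6]
opening: 0.998
grasp_force: 0.0
[187. 165.] [597.8 212.7  41.5  50.8 125.4]
[377. 159.] [ 609.  -213.4   27.5   35.8   49.8]
[284. 162.] [604.2  -5.7  55.7  62.9  84.5]
```

View pics/top1.png

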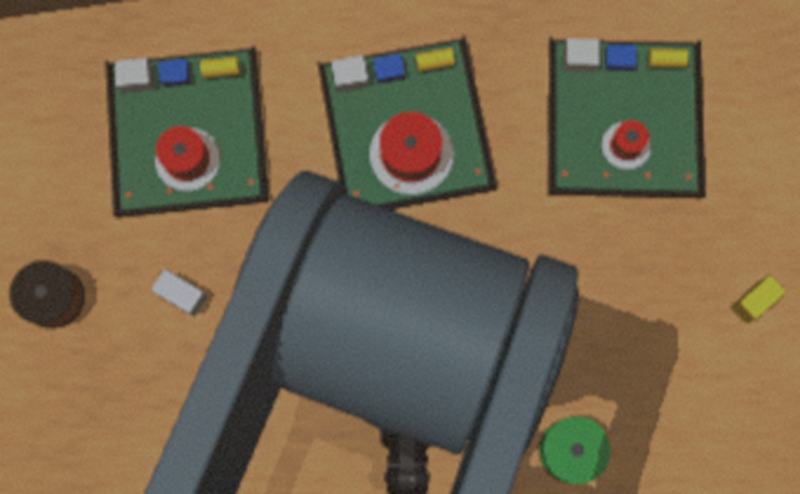

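```bash
python3 - <<'E'
from h import *
import pickle
c=pickle.load(open("top.pkl","rb"));T=c["extrinsics"]
for n,a,z,b in[("s",(632,137),.036,(626,145)),("m",(180,149),.040,(187,159)),("l",(410,142),.044,(411,153))]:
    s=lambda p:((p[0]+.5)/800*340+110-.5,(p[1]+.5)/494*210+100-.5)
    print(n,ray(c,s(a),z,T)[0].round(4),ray(c,s(b),.008,T)[0].round(4))
E
```

```text
s [ 0.612  -0.2164  0.036 ] [ 0.6132 -0.2162  0.008 ]
m [0.6    0.2139 0.04  ] [0.6    0.2142 0.008 ]
l [ 0.605  -0.0052  0.044 ] [ 0.6056 -0.0059  0.008 ]
```

All three are centred to about 1 mm and standing, so I'm handing in.

```bash
python3 -c "
from bench import ctrl
print(ctrl.hand_in())"
```

```text
the job is handed in; nothing more can be done
None
```

All three red coils stand upright on their matching pads, each within about 1 mm of centre by the top camera, and the job was handed in at about 24 s of robot time; the other loose parts were not gripped or approached.

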